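Hold back the belt tensioner of the inlay polisher

ROBOT

A 7-joint arm with a two-finger parallel gripper is mounted at the origin on the work surface. World frame = base frame: x ahead of the robot, y to its left, z up, the work surface at z = 0. Lengths are in mm, angles in degrees, forces in N, time in s.
With the tool pointing down it reaches from about 400 to 925 mm from the base axis. Payload 4.1 kg.
Tool frame: the origin (TCP) lies midway between the tips of the shut fingers; the grasp point (between the pads) lies 19 mm behind it; z points along the fingers, y is the line along which they close (so a half turn about z gives the same grasp; the last joint's range is limited). The gripper opens to 85 mm and grips with 20 to 120 N. Pads are 22 mm wide; open, the fingers measure 114 mm over their backs; the gripper's body (76 mm by 85 mm) begins 54 mm behind the grasp point. The pads swing forward as they close: fully open they stand 13 mm farther back than shut.
Start: joints at [-82.449, 22.827, 2.584, 88.041, -1.071, 69.15, -2.905], TCP at [148.667, 632.805, 231.347] pointing down, gripper open.
Joint ranges: [-161.44, 161.44], [-28.35, 127.94], [-78.24, 83.42], [0, 140.83], [-78.03, 258.03], [13.02, 114.36], [-168.23, 168.23]. Speed limits (degrees/s): [147.25, 147.25, 180, 180, 180, 180, 180].

INTERFACE

Orientations are given as [roll, pitch, yaw] about the fixed x, y, z axes, in that order (R = Rz(yaw) Ry(pitch) Rx(roll)).
In Python, from cell import manip gives the robot as it stands. The module is installed in compiled form; this text tells all that it offers.
- The arm moves only by the tool jog_arm, never from a script. Its argument "deltas" is a list of rows, each a list of 6 numbers: the shift along the tool's x, y, z scaled (see below), then the turn, a rotation vector about the tool's x, y, z scaled (see below). A call has 1 to 12 rows; each row shifts and turns the commanded pose from where the row before left it, along the tool's axes as they then stand; what a row does not reach is not made up. The controller multiplies each number of a shift by 200 mm and each number of a turn by 0.1 rad. A row lasts 1/10 s, in which the tool goes at most 50 mm and 8.59 degrees, less where a joint would pass 70% of its speed; a pose out of reach is approached as far as the arm can. A call with a number of a shift or a turn outside -1 to 1 is refused whole. A call with a gripper value outside its range is refused whole. "claw" is the opening, from 0 (shut) to 1 (fully open), set as the call begins (left out, the last holds). The fingers move at their own pace and stop on an object; "squeeze" is the grip in N (left out, the last holds). Time passes only in rows, so rows that do not move let the fingers close. It gives the time, the measured TCP pose, the force, the opening and the grip force at its end, in the units of the state.
- manip.read_state(): the state, without advancing time (a new reading comes with each control period).
- manip.capture(name): name is "scene" or "top" or "wrist"; returns the picture (420x560x3 uint8, red, green, blue); there is no depth.
- manip.camera_model(name): a dict with "intrinsics" (3x3 intrinsics, pixels), "rvec" (rotation vector, rad) and "tvec" (3), from world to camera coordinates, as OpenCV has them; the wrist camera has in their place "tool_from_camera" (4x4, takes a point from camera to tool coordinates, whose origin is the TCP and whose axes are the flange's). Camera axes: x right, y down, z forward; pixel columns grow to the right and rows downward; lengths in mm; the calibration is good to about 2 mm. The wrist camera is an equidistant fisheye: a pixel r from the principal point sees the ray r / f radians off the axis. A picture is of the moment at which its call begins: read the wrist's pose just before it. camera_model takes no time and is no camera call.
- manip.finish_job(): hands the job in; it is judged then, once.
Trained networks look in the newest picture that a camera, given by its name, has taken for a name from the list of things; names that differ only in an ending like _2 or _b are one class to them, and where a whole thing is asked for, a point or a joint stands for the part that bears it (a point fixed in the world has none). Each returns a list of dicts, best first, with "score" (0 to 1); they miss things now and then, are a little off and sometimes report something else, mostly with a low value. They report only what shows in the picture. A call takes as long as a camera call. They do not tell look-alikes from the thing itself.
- manip.silhouettes(label, camera): "pixels" (420x560 bool, what is visible of it).
- manip.landmark_of(label, camera): "centre" ([x, y, z] in mm, in world coordinates, good to about 4 mm: a listed point, or the origin of a listed thing).
The state is a dict: "t": time; "q": joint angles; "dq": joint speeds; "tau": joint torques, N m; "position": TCP position; "eef_rot": TCP orientation; "force": force on the tool from outside, world axes, zero at the start; "wrist_torque": the same for the moment, N m; "opening": finger opening in mm; "grip_force": force on a finger pad.
Only numpy, scipy, OpenCV 4.12 (cv2) and the standard library are available. Lean on these libraries where they do the work, as an engineer would, in place of code of your own. Each camera call takes 0.05 s, during which the arm holds its last target. There are 200 camera calls.

TASK

The stone polisher's belt is off and a new one is to be slipped on: lift the push rod out of its stand, dip its tip into the grease pot, then with the rod (not the fingers) push the tab of the sprung tensioner arm back past the ratchet click and a good centimetre beyond it. Finish while holding the arm there with the rod in the gripper, so that the rod and not the pawl keeps the spring compressed. Do not knock over the pot or the capped jar.

Things in the scene. Friction and masses are not known exactly. Their poses are not given: they have to be found in the camera images.
- rod: Push rod, 130 mm long, 120 g, upright in the stand. Origin at the centre of its tip (lower end), z up the rod. Steel shaft 10 mm thick from z = 0 to 60 mm; square wooden handle 20 x 20 mm (sides along the rod's x and y) from z = 60 to 130 mm; its shoulder rests on the stand. A grip of about 100 N, 90 to 100 mm above the tip, keeps it from turning in the fingers while pushing.
- rod_tip (a point): The centre of the rod's tip end (the rod's origin).
- stand: Fixed dark wooden block 60 x 60 x 70 mm high with a 15 mm square hole right through, in which the rod stands with its tip 10 mm above the table. Origin at the centre of its underside; sides along its x and y. The rod must be lifted 60 mm straight up to clear it.
- pot: Small open loose white ceramic grease pot, 45 mm high, outside 52 mm wide at the foot and 60 mm at the rim, wall 4 mm, inner floor 6 mm above its underside. Origin at the centre of its underside, z up.
- pot_rim (a point): The centre of the pot's mouth, 45 mm above the table.
- polisher: Fixed bench belt polisher without its belt: grey base plate 270 x 240 x 12 mm with a rubber drive wheel (top at 78 mm) on its +y half, and the tensioner arm with an aluminium idler wheel 40 mm wide (top 82 mm above the table, 65 mm from the tab towards the pivot). Origin under the plate's centre, z up. At rest the arm points to its -x, turned 0.30 rad to its -y; pushing swings the tab to +y.
- pivot (a point): The upright axis of the tensioner arm, 60 mm to the polisher's +x from its origin, 30 mm above the table.
- tension_arm (a joint): Angle of the tensioner arm, rad: 0 at rest, grows as the tab is pushed back, 0.66 at its stop. Its spring resists with about 3 N at the tab at rest, 6 N at the stop; the pawl adds up to 2 N before the click. The ratchet clicks (pawl drops behind the tooth) at about 0.42; if let go after that, the arm rests on the pawl at about 0.41. The tab travels 15 mm for 0.1 rad.
- tab (a point): Middle of the tab's push face, 60 mm above the table. The frame turns with the arm, z up: the pivot lies 150 mm along +x, the face looks along -y, pushing along +y (in an arc about the pivot) compresses the spring. The tab is a steel plate at the arm's end, 50 mm wide (along x), 6 mm thick, 35 to 81 mm above the table; a 9 mm lip at each end of the face leaves 40 mm between.
- pawl (a joint): Slide of the little spring pawl behind the pivot, m: 0 when down, about 0.005 when lifted over the top of the tooth, back to 0 after the click.
- jar: Bystander: amber glass jar with steel cap, 70 mm wide, 85 mm high, upright. Origin under its centre.
Mind the look-alikes: they are no part of the job. What is meant by the pot is not red, and is the larger of those in its own colour.

How it is judged:
By the outcome, as a careful person would: the job done as asked, in the order asked, and still so for the second after the job is handed in, while the arm keeps its last pose, push and grip.
It also fails if it takes over 51 s, if anything falls off the work surface, if the arm or the gripper's body presses on something with over 40 N, if the wrist force passes 120 N, or if a joint passes its speed limit or range.

## Working session

There is one attempt and no reset: what is moved stays moved. The work goes in short steps, Python scripts to look and compute and a tool call to move; the robot and the scene stay as the last step left them, time stands still between calls to the robot, and variables do not carry over. Pictures are saved under pics/ and viewed, at most 10 in all, crops included, and the job is handed in when it is done.

Besides the shell and the picture viewer there is one more tool, called after "Emit:" as name([rows], argument=value, ...), one row to a line, values as JSON. jog_arm: Moves the arm, as the interface text tells. Its arguments: {"type":"object","properties":{"deltas":{"type":"array"},"claw":{"type":"number"},"squeeze":{"type":"number"}},"required":["deltas"]}

```bash
mkdir -p pics
cat > h.py <<'E'
import numpy as np, cv2
from cell import manip
def save(n,f):
    im=manip.capture(n); cv2.imwrite('pics/'+f,im[:,:,::-1]); return im
def lm(l,c):
    for d in manip.landmark_of(l,c)[:4]: print(l,c,round(d['score'],2),np.round(d['centre'],1))
def proj(P,n):
    m=manip.camera_model(n); p,_=cv2.projectPoints(np.array(P,float).reshape(-1,1,3),np.array(m['rvec'],float),np.array(m['tvec'],float),np.array(m['intrinsics'],float),None); return p.reshape(-1,2)
def ray(uv,n,z):
    m=manip.camera_model(n); R,_=cv2.Rodrigues(np.array(m['rvec'],float)); t=np.array(m['tvec'],float).ravel()
    C=-R.T@t; d=R.T@np.linalg.inv(np.array(m['intrinsics'],float))@np.array([uv[0],uv[1],1.]); return C+d*(z-C[2])/d[2]
E
python3 - <<'E'
from h import *
a=save('scene','s0.png'); b=save('top','t0.png')
for c in('scene','top'):
  for l in ('rod','rod_tip','stand','pot','pot_rim','polisher','pivot','tab','jar'): lm(l,c)
s=manip.read_state(); print({k:s[k] for k in('t','position','eef_rot','force','opening')})
E
```

```text
stand scene 0.87 [470.5 318.   -2.8]
pot scene 0.95 [ 4.896e+02  1.257e+02 -4.000e-01]
pot scene 0.86 [387.  155.5   3.6]
pot_rim scene 0.9 [490.7 128.5  41.1]
pot_rim scene 0.74 [388.8 156.9  44. ]
pot_rim scene 0.64 [450.1 224.6  26.9]
polisher scene 0.91 [ 6.469e+02 -1.661e+02  1.000e-01]
pivot scene 0.71 [ 702.6 -157.    29.8]
tab scene 0.79 [ 576.4 -224.6   64.8]
jar scene 0.74 [613.6 445.7   4.5]
rod top 0.64 [ 6.171e+02  4.426e+02 -6.000e-01]
rod top 0.55 [469.5 321.   14.4]
stand top 0.89 [467.5 315.9  -3.3]
pot top 0.81 [485.6 125.4  -1.7]
pot top 0.62 [389.3 152.3   2.7]
pot top 0.53 [454.5 227.1   2.6]
pot_rim top 0.82 [483.5 125.8  49.7]
pot_rim top 0.74 [385.1 150.6  45.6]
pot_rim top 0.59 [454.7 226.6  26.1]
polisher top 0.64 [ 644.5 -169.1    3.1]
polisher top 0.16 [468.3 314.   -2.4]
pivot top 0.66 [ 573.2 -227.3   63. ]
pivot top 0.62 [ 706.1 -161.2   35.9]
tab top 0.75 [ 576.2 -229.3   62.4]
jar top 0.93 [615.8 444.9   1.2]
jar top 0.5 [ 4.890e+02  1.285e+02 -3.000e-01]
{'t': 1.0, 'position': array([148.6930119 , 632.80696129, 231.35937971]), 'eef_rot': array([1.79993590e+02, 2.15671173e-03, 1.66779472e+02]), 'force': array([ 0.09492518, -0.2372728 , -0.0673281 ]), 'opening': 85.60346134384932}
```

View pics/s0.png

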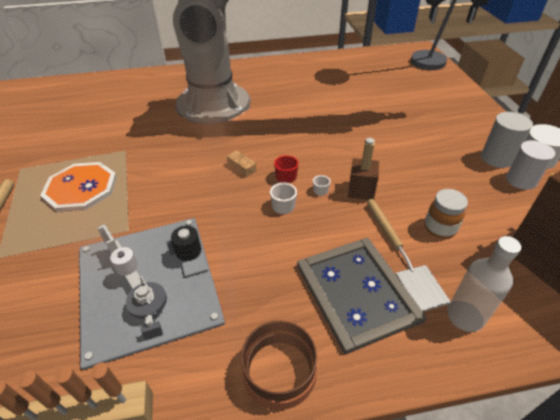

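View pics/t0.png

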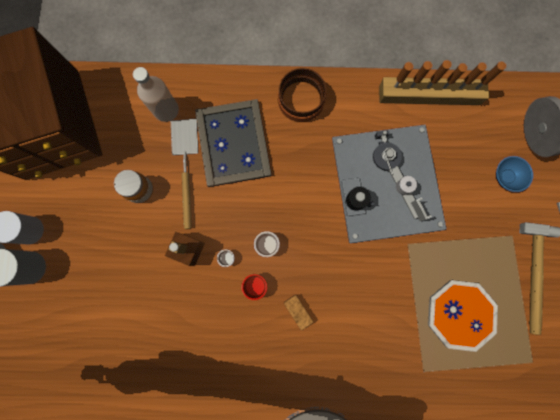

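The top picture shows three open pots: red at (255,287), a small white one at (226,258) and a larger white one at (266,245). The larger white one, about (488,126) mm, fits "not red, and the larger of its colour". The stand with the rod is at (185,248), the jar at (130,186) and the tab at (425,208). I'll confirm in an enlarged crop with the fitted models drawn over it.

```bash
cat > fit.py <<'E'
from h import *
from scipy.optimize import least_squares
def hull(P,n):
    m=np.zeros((420,560),np.uint8); cv2.fillConvexPoly(m,cv2.convexHull(proj(P,n).round().astype(np.int32)),1); return m>0
def box(x,y,yaw,w,h,z0,z1):
    c,s=np.cos(yaw),np.sin(yaw); return [[x+c*a*w/2-s*b*h/2,y+s*a*w/2+c*b*h/2,z] for a in(-1,1) for b in(-1,1) for z in(z0,z1)]
E
python3 - <<'E'
from fit import *
import itertools
from scipy.optimize import minimize
im={}
for c in('scene','top'): im[c]=manip.capture(c)
sil={}
for l,c in itertools.product(('stand','polisher','rod','pot'),('scene','top')):
    d=manip.silhouettes(l,c)
    for k in d[:3]: 
        v,u=np.nonzero(k['pixels']); print(l,c,round(k['score'],2),k['pixels'].sum(),u.mean().round(1),v.mean().round(1))
    if d: sil[l,c]=d[0]['pixels']
# stand
def cost(p,l,w,h,z0,z1):
    r=0
    for c in('scene','top'):
        if (l,c) in sil:
            a=hull(box(p[0],p[1],p[2],w,h,z0,z1),c); b=sil[l,c]; r+=1-(a&b).sum()/(a|b).sum()
    return r
best=[]
for y in np.radians(np.arange(0,90,10)):
    q=minimize(cost,[469,317,y],args=('stand',60,60,0,70),method='Nelder-Mead',options=dict(initial_simplex=[[469,317,y],[474,317,y],[469,322,y],[469,317,y+.15]])); best.append((q.fun,q.x))
print('stand',sorted(best,key=lambda t:t[0])[:3])
# plate: four top corners by overlay
best=[]
for y in np.radians(np.arange(-5,30,5)):
    q=minimize(cost,[645,-167,y],args=('polisher',270,240,0,12),method='Nelder-Mead',options=dict(initial_simplex=[[645,-167,y],[650,-167,y],[645,-162,y],[645,-167,y+.15]])); best.append((q.fun,q.x))
print('pol',sorted(best,key=lambda t:t[0])[:3])
a=cv2.resize(im['top'][195:300,150:290],None,fx=5,fy=5,interpolation=cv2.INTER_CUBIC)
cv2.imwrite('pics/c1.png',a[:,:,::-1])
E
```

```text
stand scene 0.72 1001 363.3 180.7
stand top 0.73 668 185.9 249.3
polisher scene 0.79 15885 144.3 291.9
polisher top 0.72 1521 398.2 176.1
polisher top 0.58 10402 387.4 183.1
rod scene 0.81 306 367.7 153.9
rod top 0.51 148 177.3 247.1
pot scene 0.95 662 283.5 197.9
pot scene 0.89 584 286.7 168.7
pot scene 0.77 275 321.4 184.9
pot top 0.89 522 265.8 243.1
pot top 0.79 221 224.8 257.1
pot top 0.78 534 253.4 286.3
stand [(np.float64(0.4209997133966973), array([ 4.72139629e+02,  3.20412527e+02, -3.69237481e-01])), (np.float64(0.4209997133966973), array([472.18434786, 320.20171988,   1.20452507])), (np.float64(0.4277472527472528), array([471.35710928, 319.9606916 ,   1.22039826]))]Traceback (most recent call last):
  File "<stdin>", line 26, in <module>
    res = _minimize_neldermead(fun, x0, args, callback, bounds=bounds,
                               **options)
    fsim[j] = func(sim[j])
              ~~~~^^^^^^^^
    fx = function(np.copy(x), *(wrapper_args + args))
  File "<stdin>", line 17, in cost
  File "fit.py", line 4, in hull
    m=np.zeros((420,560),np.uint8); cv2.fillConvexPoly(m,cv2.convexHull(proj(P,n).round().astype(np.int32)),1); return m>0
                                                                        ~~~~^^^^^
  File "h.py", line 8, in proj
    m=manip.camera_model(n); p,_=cv2.projectPoints(np.array(P,float).reshape(-1,1,3),np.array(m['rvec'],float),np.array(m['tvec'],float),np.array(m['intrinsics'],float),None); return p.reshape(-1,2)
ValueError: time passes only in moves, steps and waits
```

```bash
sed -i 's/^from cell import manip/from cell import manip\nfrom functools import lru_cache\n@lru_cache(None)\ndef cm(n): return manip.camera_model(n)/; s/m=manip.camera_model(n)/m=cm(n)/' h.py
python3 - <<'E'
from fit import *
t=cv2.imread('pics/t0.png'); s=cv2.imread('pics/s0.png')
def crop(im,n,x0,y0,w,h,f,polys):
    a=cv2.resize(im[y0:y0+h,x0:x0+w],None,fx=f,fy=f,interpolation=cv2.INTER_CUBIC)
    for P,col in polys:
        p=((proj(P,n)-[x0,y0]+.5)*f).round().astype(np.int32); cv2.polylines(a,[p],True,col,1)
    return a
def rect(x,y,yaw,w,h,z):
    c,s_=np.cos(yaw),np.sin(yaw); return [[x+c*a*w/2-s_*b*h/2,y+s_*a*w/2+c*b*h/2,z] for a,b in((-1,-1),(1,-1),(1,1),(-1,1))]
th=np.linspace(0,6.28,40); circ=lambda x,y,r,z:[[x+r*np.cos(k),y+r*np.sin(k),z] for k in th]
P=[(rect(471,318,-.36,60,60,70),(0,255,0)),(rect(471,318,-.36,20,20,140),(255,255,0)),(circ(488,127,30,45),(0,255,255))]
A=crop(t,'top',155,215,130,100,3,P); B=crop(s,'scene',265,130,130,100,3,P)
Q=[(rect(645,-167,.17,270,240,12),(0,255,0)),([[704,-159,80],[576,-227,80]],(0,255,255))]
C=crop(t,'top',325,115,130,132,3,Q); D=crop(s,'scene',70,215,160,150,2.437,Q)
C=C[:300]; 
D=crop(s,'scene',70,215,130,100,3,Q)
cv2.imwrite('pics/c1.png',np.vstack([np.hstack([A,B]),np.hstack([C,D])]))
E
```

```text
(no output)
```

View pics/c1.png

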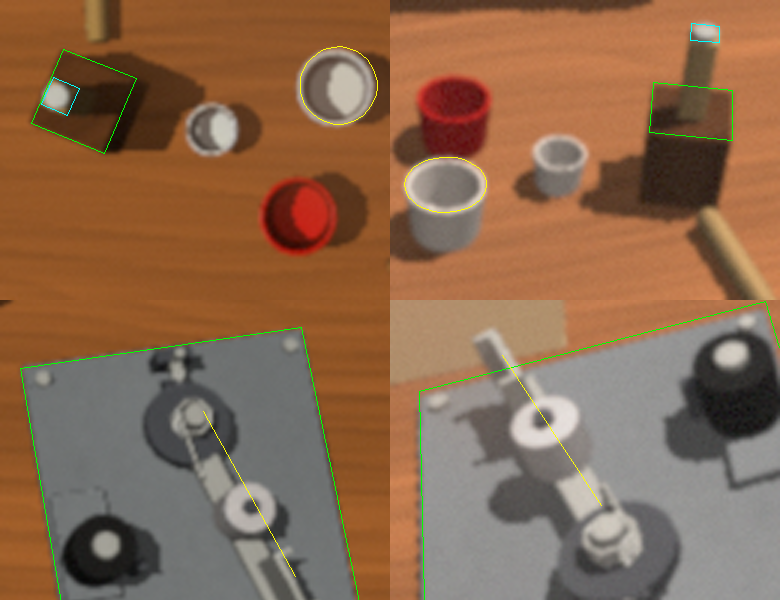

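The crop confirms it: the yellow rim circle sits on the larger white pot, and the red pot and the smaller white pot are separate. The stand model (yaw about -20.6°), the rod head and the plate (yaw about 9.7°) also match. I'll move above the rod.

Emit:
jog_arm([
  [-0.16,-0.097,0,0,0,0],
  [-0.16,-0.097,0,0,0,0],
  [-0.16,-0.097,0,0,0,0],
  [-0.16,-0.097,0,0,0,0],
  [-0.16,-0.097,0,0,0,0],
  [-0.16,-0.097,0,0,0,0],
  [-0.16,-0.097,0,0,0,0],
  [-0.16,-0.097,0,0,0,0],
  [-0.16,-0.097,0,0,0,0],
  [-0.16,-0.097,0,0,0,0],
  [-0.16,-0.097,0,0,0,0],
  [-0.16,-0.097,0,0,0,0],
], claw=1, squeeze=100)

```text
t: 2.7
position: [470.2, 317.3, 231.6]
eef_rot: [180.0, 0.0, 166.8]
force: [-0.2, -0.2, 0.2]
opening: 85.3
grip_force: 0.0
```

Emit:
jog_arm([
  [0,0,0,0,0,0.65],
  [0,0,0,0,0,0.64],
  [0,0,0,0,0,0],
  [0,0,0,0,0,0],
])

```text
t: 3.1
position: [469.1, 318.6, 231.4]
eef_rot: [180.0, -0.0, 159.5]
force: [-0.7, 0.3, 0.3]
opening: 85.6
grip_force: 0.0
```

Run:
```python
from h import *
s=manip.read_state(); print(s['t'],s['position'],s['eef_rot'],s['q'].round(1))
save('wrist','w1.png'); 
for l in('rod','stand','tab'): lm(l,'wrist')
m=cm('wrist'); print(m)
```

```text
3.1 [469.10192639 318.5936396  231.3533449 ] [ 1.79989400e+02 -1.16479901e-04  1.59493959e+02] [-51.7  14.8  16.  100.   -4.4  65.9  35.1]
rod wrist 0.65 [474.6 322.1  10.8]
stand wrist 0.68 [470.5 315.6  -0. ]
tab wrist 0.78 [ 573.9 -230.9   60.1]
{'intrinsics': array([[325.1922621 ,   0.        , 279.39572056],
       [  0.        , 325.1922621 , 205.64488448],
       [  0.        ,   0.        ,   1.        ]]), 'tool_from_camera': array([[-2.34192748e-04, -9.62767757e-01, -2.70329782e-01,
         6.93132175e+01],
       [ 9.99999802e-01, -6.73946730e-05, -6.26299042e-04,
        -1.02068620e-01],
       [ 5.84761737e-04, -2.70329875e-01,  9.62767582e-01,
        -1.41578485e+02],
       [ 0.00000000e+00,  0.00000000e+00,  0.00000000e+00,
         1.00000000e+00]])}
```

View pics/w1.png

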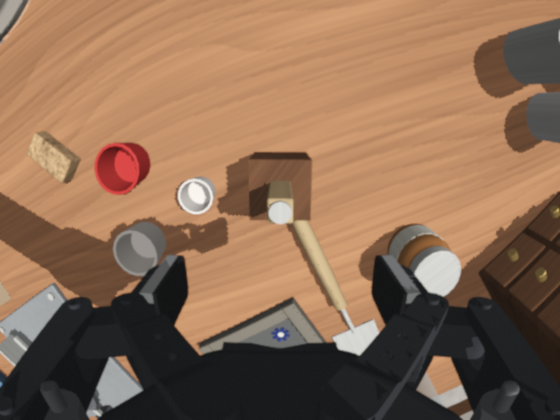

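The wrist picture shows the stand square to the tool and the rod head at (280,211). That puts it within 1 mm of the tool axis, so I'll descend and grip.

Emit:
jog_arm([
  [0,0,0.15,0,0,0],
  [0,0,0.15,0,0,0],
  [0,0,0.15,0,0,0],
  [0,0,0.12,0,0,0],
  [0,0,0.1,0,0,0],
  [0,0,0.055,0,0,0],
  [0,0,0,0,0,0],
  [0,0,0,0,0,0],
])

```text
t: 4.1
position: [469.8, 318.8, 87.0]
eef_rot: [179.9, 0.0, 159.4]
force: [0.4, -0.2, 0.8]
opening: 85.2
grip_force: 0.0
```

Emit:
jog_arm([
  [0,0,0,0,0,0],
  [0,0,0,0,0,0],
  [0,0,0,0,0,0],
  [0,0,0,0,0,0],
  [0,0,0,0,0,0],
  [0,0,0,0,0,0],
  [0,0,0,0,0,0],
  [0,0,0,0,0,0],
  [0,0,0,0,0,0],
  [0,0,0,0,0,0],
], claw=0, squeeze=100)

```text
t: 5.1
position: [469.6, 318.6, 86.8]
eef_rot: [180.0, 0.0, 159.4]
force: [-0.7, -0.3, 5.8]
opening: 19.2
grip_force: 97.7
```

Emit:
jog_arm([
  [0,0,-0.05,0,0,0],
  [0,0,-0.1,0,0,0],
  [0,0,-0.1,0,0,0],
  [0,0,-0.1,0,0,0],
  [0,0,-0.1,0,0,0],
  [0,0,-0.1,0,0,0],
  [0,0,-0.05,0,0,0],
  [0,0,0,0,0,0],
  [0,0,0,0,0,0],
])

```text
t: 6.0
position: [468.7, 318.0, 205.5]
eef_rot: [-179.9, -0.0, 159.4]
force: [-1.0, 0.2, -1.2]
opening: 18.8
grip_force: 97.7
```

Run:
```python
from h import *
a=save('scene','s2.png');w=save('wrist','w2.png'); t=save('top','t2.png')
for c in('scene','wrist','top'):
    for l in('rod_tip','pot_rim','tab','pivot'): lm(l,c)
s=manip.read_state(); print(s['t'],s['position'],s['opening'])
cv2.imwrite('pics/c2.png',np.hstack([cv2.resize(a[60:230,250:420],(400,400),interpolation=2)[:,:,::-1],cv2.resize(t[110:260,325:475],(400,400),interpolation=2)[:,:,::-1]]))
```

```text
rod_tip scene 0.97 [468.6 319.2 128. ]
pot_rim scene 0.86 [450.5 223.4  25.8]
pot_rim scene 0.84 [387.8 154.9  40.2]
pot_rim scene 0.81 [490.6 126.3  44.3]
pot_rim scene 0.38 [471.  315.3 125.6]
tab scene 0.77 [ 579.1 -226.2   64. ]
pivot scene 0.79 [ 702.5 -157.    32.3]
pivot scene 0.38 [491.1 128.1  42.5]
rod_tip wrist 0.67 [468.4 316.  129.7]
pot_rim wrist 0.96 [484.  128.   43.7]
pot_rim wrist 0.95 [449.6 223.7  32.6]
pot_rim wrist 0.72 [387.9 156.8  43. ]
pot_rim wrist 0.59 [470.1 313.2  -3.5]
tab wrist 0.7 [ 575.9 -231.3   60.5]
pot_rim top 0.71 [451.9 224.2  28.6]
pot_rim top 0.7 [386.3 151.2  45.1]
pot_rim top 0.59 [484.4 130.1  46.2]
tab top 0.81 [ 570.9 -227.7   61.9]
pivot top 0.78 [ 706.2 -161.6   33.3]
pivot top 0.46 [ 645.1 -169.2    1.8]
6.75 [469.29821903 318.39105529 206.34892131] 18.73210938176141
```

View pics/c2.png

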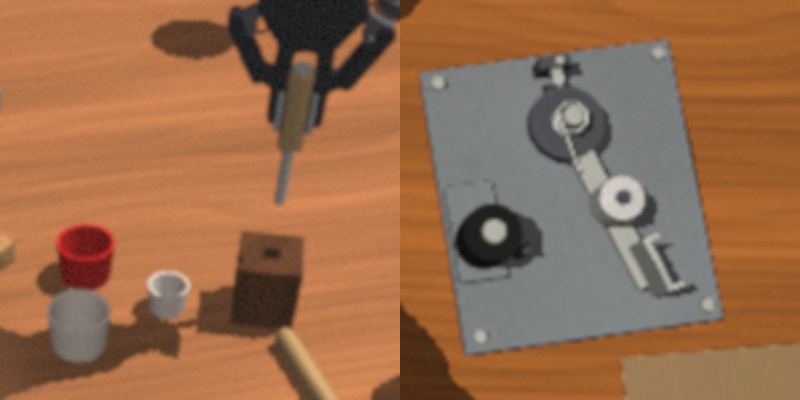

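The left crop shows the rod hanging straight, clear of the stand. The right crop shows the tab with its push face on the open right side. Next I'll move over the pot and dip.

Emit:
jog_arm([
  [-0.07,-0.144,0,0,0,0],
  [-0.07,-0.144,0,0,0,0],
  [-0.07,-0.144,0,0,0,0],
  [-0.07,-0.144,0,0,0,0],
  [-0.07,-0.144,0,0,0,0],
  [-0.07,-0.144,0,0,0,0],
  [0,0,0,0,0,0],
  [0,0,0,0,0,0],
  [0,0,0.1,0,0,0],
  [0,0,0.1,0,0,0],
  [0,0,0,0,0,0],
])

```text
t: 7.85
position: [484.8, 128.1, 164.0]
eef_rot: [-179.8, -0.2, 159.5]
force: [-0.5, -0.2, -1.1]
opening: 18.5
grip_force: 97.9
```

Run:
```python
from h import *
a=save('scene','s3.png')
for l in('rod_tip','pot_rim'): lm(l,'scene')
s=manip.read_state(); print(s['t'],s['position'],s['force'])
b=cv2.resize(a[110:230,220:340],(400,400),interpolation=2)[:,:,::-1].copy()
# expected tip column
print(proj([[s['position'][0],s['position'][1],s['position'][2]-76.5],[487,127,45]],'scene'))
cv2.imwrite('pics/c3.png',b)
```

```text
rod_tip scene 0.66 [484.2 129.5  85.2]
rod_tip scene 0.6 [ 705.3 -158.    31. ]
pot_rim scene 0.96 [489.9 127.3  44. ]
pot_rim scene 0.8 [389.8 157.8  42.9]
pot_rim scene 0.64 [448.2 221.2  27.7]
8.0 [487.55384544 128.07912298 167.04008562] [0.77040015 1.10536841 0.22748142]
[[283.17854725 174.70704752]
 [282.81895828 190.43650663]]
```

View pics/c3.png

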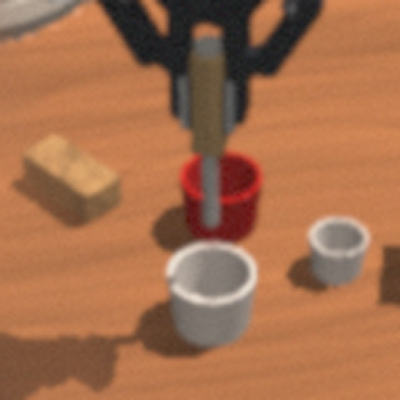

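The tip at crop (211,222) is centred over the mouth of the larger white pot at (211,273). I'll dip it and come back up.

Emit:
jog_arm([
  [0,0,0.1,0,0,0],
  [0,0,0.1,0,0,0],
  [0,0,0.1,0,0,0],
  [0,0,0.09,0,0,0],
  [0,0,0,0,0,0],
  [0,0,0,0,0,0],
  [0,0,0,0,0,0],
])

```text
t: 8.7
position: [488.4, 127.6, 89.8]
eef_rot: [179.9, 0.1, 159.4]
force: [0.4, 0.0, -2.0]
opening: 19.4
grip_force: 97.9
```

Run:
```python
from h import *
s=manip.read_state(); print(s['t'],s['position'],s['force']); lm('pot_rim','scene')
m=cm('scene')
save('scene','s4.png'); lm('pot_rim','scene'); lm('rod_tip','scene')
```

```text
8.7 [488.38753876 127.62516356  89.82074612] [ 0.4191766   0.03545532 -2.02191938]
pot_rim scene 0.96 [489.9 127.3  44. ]
pot_rim scene 0.8 [389.8 157.8  42.9]
pot_rim scene 0.64 [448.2 221.2  27.7]
pot_rim scene 0.97 [491.3 131.5  44.8]
pot_rim scene 0.71 [449.6 220.5  26.9]
pot_rim scene 0.48 [389.1 155.3  46. ]
rod_tip scene 0.82 [487.4 124.9   8.6]
```

Emit:
jog_arm([
  [0,0,0.015,0,0,0],
  [0,0,0,0,0,0],
  [0,0,0,0,0,0],
  [0,0,0,0,0,0],
  [0,0,-0.1,0,0,0],
  [0,0,-0.15,0,0,0],
  [0,0,-0.15,0,0,0],
  [0,0,-0.15,0,0,0],
  [0,0,-0.1,0,0,0],
  [0,0,0,0,0,0],
])

```text
t: 9.9
position: [489.2, 127.6, 218.3]
eef_rot: [179.7, 0.3, 159.4]
force: [-0.4, -0.3, -0.9]
opening: 19.1
grip_force: 97.9
```

Emit:
jog_arm([
  [-0.105,-0.149,0,0,0,0],
  [-0.105,-0.149,0,0,0,0],
  [-0.105,-0.149,0,0,0,0],
  [-0.105,-0.149,0,0,0,0],
  [-0.105,-0.149,0,0,0,0],
  [-0.105,-0.149,0,0,0,0],
  [-0.105,-0.149,0,0,0,0],
  [-0.105,-0.149,0,0,0,0],
  [-0.105,-0.149,0,0,0,0],
  [-0.105,-0.149,0,0,0,0],
  [-0.105,-0.149,0,0,0,0],
])

```text
t: 11.0
position: [587.4, -262.1, 213.3]
eef_rot: [180.0, -0.2, 159.4]
force: [1.0, 0.4, -0.8]
opening: 18.5
grip_force: 98.0
```

Emit:
jog_arm([
  [0,0,0,0,0,-0.9],
  [0,0,0,0,0,-0.9],
  [0,0,0,0,0,-0.9],
  [0,0,0,0,0,-0.9],
  [0,0,0,0,0,-0.9],
  [0,0,0,0,0,-0.84],
  [0,0,0,0,0,0],
  [0,0,0,0,0,0],
])

```text
t: 11.8
position: [587.3, -260.9, 214.0]
eef_rot: [179.9, -0.1, -170.1]
force: [-0.2, 0.1, -0.9]
opening: 18.7
grip_force: 98.0
```

Run:
```python
from h import *
s=manip.read_state(); print(s['t'],s['position'],s['eef_rot'],s['q'].round(1),s['opening'])
w=save('wrist','w5.png'); a=save('scene','s5.png')
for c in('wrist','scene'):
    for l in('tab','pivot','rod_tip'): lm(l,c)
lm('pot_rim','scene')
```

```text
11.8 [ 587.31086589 -260.90446617  213.97384117] [ 1.79940636e+02 -9.59769492e-02 -1.70123386e+02] [  1.1  24.8  26.1  90.7 -11.5  67.3 129.5] 18.697003003266705
tab wrist 0.82 [ 571.2 -232.2   60.5]
pivot wrist 0.75 [ 704.  -158.5   25.6]
rod_tip wrist 0.66 [ 585.4 -257.4  136.4]
tab scene 0.9 [ 581.1 -223.8   64.4]
tab scene 0.56 [ 646.9 -168.9    3.1]
tab scene 0.21 [ 586.7 -261.6  137. ]
pivot scene 0.89 [ 704.5 -157.3   29.9]
rod_tip scene 0.81 [ 588.6 -260.8  134.7]
pot_rim scene 0.7 [490.2 129.   42.9]
pot_rim scene 0.69 [387.8 157.6  42.9]
```

View pics/w5.png

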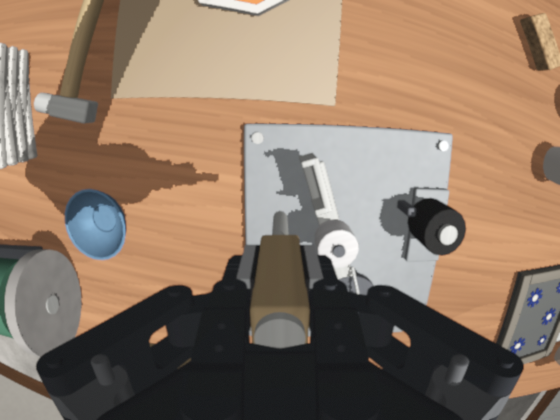

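The wrist picture shows the tab running from (306,158) to about (330,213), with its face to the left. I'll draw the tab model over it to pin the position down.

```bash
cat > wp.py <<'E'
from h import *
from scipy.spatial.transform import Rotation as Ro
def wproj(P,pos,rpy):
    m=cm('wrist'); T=np.array(m['tool_from_camera']); K=np.array(m['intrinsics'])
    R=Ro.from_euler('xyz',rpy,degrees=True).as_matrix()
    p=(np.array(P,float)-pos)@R; c=(p-T[:3,3])@T[:3,:3]
    th=np.arctan2(np.hypot(c[:,0],c[:,1]),c[:,2]); k=th/np.hypot(c[:,0],c[:,1])
    return np.c_[K[0,0]*k*c[:,0]+K[0,2],K[1,1]*k*c[:,1]+K[1,2]]
def tabpoly(piv,ang,z=81):
    # ang: arm angle beyond -x.. rad (rest ~0.48); tab frame ex towards pivot
    ex=np.array([np.cos(ang),np.sin(ang)]); ey=np.array([-ex[1],ex[0]]); o=np.array(piv)-150*ex
    L=[(-25,0),(25,0),(25,6),(-25,6)]
    return [[*(o+a*ex+b*ey),z] for a,b in L], o
E
python3 - <<'E'
from wp import *
im=cv2.imread('pics/w5.png'); pos=[587.31,-260.90,213.97]; rpy=[179.94,-.096,-170.12]
x0,y0,f=250,130,6
a=cv2.resize(im[y0:y0+100,x0:x0+120],None,fx=f,fy=f,interpolation=2)
for ang,col in((.47,(0,255,0)),(.49,(0,0,255))):
    P,o=tabpoly((704.2,-158),ang); print(o)
    cv2.polylines(a,[((wproj(P,pos,rpy)-[x0,y0]+.5)*f).round().astype(np.int32)],True,col,1)
P=[[587.3,-260.9,137.5]]; q=((wproj(P,pos,rpy)-[x0,y0]+.5)*f).round().astype(int)[0]; cv2.circle(a,tuple(int(v) for v in q),4,(255,0,255),1)
cv2.imwrite('pics/c5.png',a)
E
```

```text
[ 570.46475677 -225.93294281]
[ 571.85007121 -228.59388323]
```

View pics/c5.png

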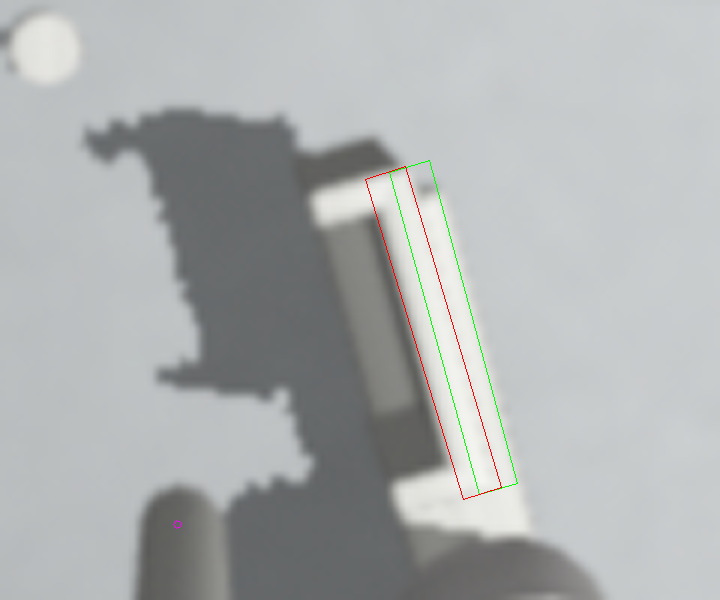

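The tab plate lies between the two outlines, about 4 mm nearer the pivot, so its face centre is about (574,-226). I'll shift slightly, lower the tip to about 42 mm in front of the face, and approach.

Emit:
jog_arm([
  [-0.019,0.006,0.09,0,0,0],
  [0,0,0.1,0,0,0],
  [0,0,0.1,0,0,0],
  [0,0,0.1,0,0,0],
  [0,0,0.085,0,0,0],
  [0,0,0,0,0,0],
  [0.012,0.039,0,0,0,0],
  [0.012,0.039,0,0,0,0],
  [0.012,0.03,0,0,0,0],
  [0,0,0,0,0,0],
  [0,0,0,0,0,0],
])

```text
t: 13.35
position: [580.9, -239.0, 121.0]
eef_rot: [-180.0, 0.1, -170.0]
force: [0.1, 0.2, -1.3]
opening: 18.8
grip_force: 98.0
```

Run:
```python
from wp import *
s=manip.read_state(); print(s['t'],s['position'],s['eef_rot'],s['force'])
w=save('wrist','w6.png'); sc=save('scene','s6.png')
for l in('rod_tip','tab'): lm(l,'wrist'); lm(l,'scene')
A=cv2.resize(w[60:260,180:380],(400,400),interpolation=2); B=cv2.resize(sc[200:340,60:200],(400,400),interpolation=2)
cv2.imwrite('pics/c6.png',np.hstack([A,B])[:,:,::-1])
```

```text
13.35 [ 580.9159616  -238.99778576  120.96496573] [-1.79976757e+02  7.12236758e-02 -1.69979859e+02] [ 0.12017512  0.16454485 -1.25683579]
rod_tip wrist 0.64 [ 580.1 -237.3   45.4]
rod_tip scene 0.61 [ 581.4 -240.2   43.1]
tab wrist 0.96 [ 574.  -229.    64.5]
tab scene 0.73 [ 577.9 -225.1   63.8]
```

View pics/c6.png

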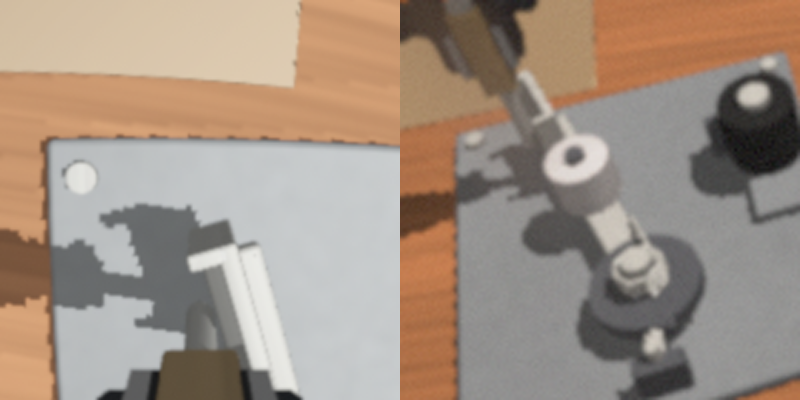

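The rod shaft stands between the lips, about 10 mm in front of the face. I'll start the push.

Emit:
jog_arm([
  [0.011,0.03,0,0,0,0],
  [0.011,0.03,0,0,0,0],
  [0.01,0.03,0,0,0,0],
  [0.01,0.03,0,0,0,0],
  [0.008,0.03,0,0,0,0],
  [0.005,0.03,0,0,0,0],
  [0.004,0.03,0,0,0,0],
  [0.002,0.035,0,0,0,0],
  [0,0,0,0,0,0],
  [0,0,0,0,0,0],
])

```text
t: 14.65
position: [561.2, -194.3, 121.2]
eef_rot: [-179.8, 0.2, -170.0]
force: [2.1, -3.5, -1.0]
opening: 18.8
grip_force: 98.4
```

Run:
```python
from h import *
s=manip.read_state(); print(s['t'],s['position'],s['eef_rot'],s['force'],s['wrist_torque'])
w=save('wrist','w7.png'); sc=save('scene','s7.png');save('top','t7.png')
for l in('rod_tip','tab'): 
  for c in('wrist','scene','top'): lm(l,c)
```

```text
14.65 [ 561.16964973 -194.28131183  121.18320508] [-1.79821945e+02  1.74506017e-01 -1.70023429e+02] [ 2.08586414 -3.52833056 -1.03069263] [-1.12021992 -0.68781756 -0.00785819]
rod_tip wrist 0.7 [ 560.4 -193.4   47.1]
rod_tip scene 0.65 [ 561.1 -194.9   43.3]
tab wrist 0.67 [ 560.  -195.1   60.9]
tab scene 0.7 [ 564.2 -184.2   63.2]
tab top 0.73 [ 559.7 -190.1   60.6]
```

Emit:
jog_arm([
  [0.001,0.032,0,0,0,0],
  [0,0.032,0,0,0,0],
  [-0.001,0.032,0,0,0,0],
  [-0.003,0.032,0,0,0,0],
  [-0.004,0.032,0,0,0,0],
  [-0.004,0.032,0,0,0,0],
  [-0.005,0.032,0,0,0,0],
  [0,0,0,0,0,0],
  [0,0,0,0,0,0],
  [0,0,0,0,0,0],
])

```text
t: 16.1
position: [555.7, -150.1, 120.8]
eef_rot: [-179.8, 0.1, -170.0]
force: [1.5, -6.4, -0.7]
opening: 18.7
grip_force: 98.3
```

Run:
```python
from wp import *
s=manip.read_state(); print(s['t'],s['position'],s['eef_rot'],s['force'],s['wrist_torque'],s['opening'])
w=save('wrist','w8.png'); sc=save('scene','s8.png');t=save('top','t8.png')
for l in('rod_tip','tab','pivot','pot_rim','jar'): 
  for c in('wrist','scene','top'): lm(l,c)
A=cv2.resize(w[60:260,200:400],(400,400),interpolation=2); B=cv2.resize(sc[200:340,60:200],(400,400),interpolation=2)
cv2.imwrite('pics/c8.png',np.hstack([A,B])[:,:,::-1])
```

```text
16.1 [ 555.65697586 -150.14449899  120.80332189] [-1.79845941e+02  5.10186753e-02 -1.70048318e+02] [ 1.53209323 -6.39496552 -0.7171332 ] [-1.65760737 -0.57972039  0.03331327] 18.657991934993596
rod_tip wrist 0.65 [ 556.7 -147.9   45.9]
rod_tip wrist 0.44 [ 558.7 -146.5   43.2]
rod_tip scene 0.69 [612.2 449.3   1.3]
rod_tip scene 0.65 [ 645.4 -170.1    2.6]
rod_tip scene 0.64 [ 553.7 -150.6   40.4]
rod_tip top 0.59 [613.8 444.   -0.9]
tab wrist 0.68 [ 555.1 -148.8   61.7]
tab scene 0.7 [ 559.8 -140.3   59.8]
tab top 0.83 [ 556.2 -147.2   63.4]
pivot top 0.86 [ 707.  -160.3   35.4]
pot_rim scene 0.67 [491.5 127.8  45.1]
pot_rim scene 0.64 [450.1 224.   26.6]
pot_rim scene 0.62 [389.1 159.   45.2]
pot_rim top 0.84 [387.2 151.6  46.8]
pot_rim top 0.64 [485.9 126.7  48.8]
pot_rim top 0.61 [453.5 226.4  26.9]
jar scene 0.71 [614.6 444.6   1.7]
jar scene 0.52 [ 647.  -167.4    1.5]
jar top 0.61 [616.  444.4  -2.2]
```

View pics/c8.png

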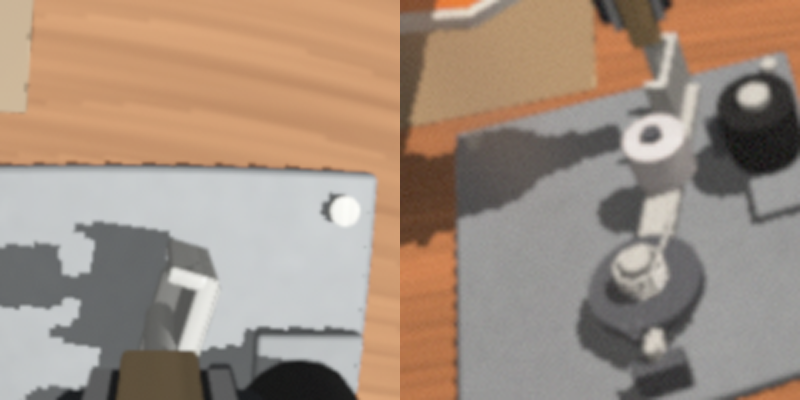

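The left crop shows the rod shaft pressing the tab face between the lips. The tab's travel gives an arm angle of about 0.57 rad: the three cameras put the chord at 83–87 mm. That is about 20 mm past the click and short of the stop, with the rod carrying a steady 6.5 N or so. The pot and jar haven't moved, so I'm handing in.

```bash
python3 -c "
from cell import manip
print(manip.finish_job())"
```

```text
the job is handed in; nothing more can be done
None
```

I handed the job in with the greased rod, still in the gripper, holding the tensioner arm at about 0.57 rad (about 20 mm past the click by my camera estimate), the pot and jar still standing, and no verdict returned.

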